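Stack the fixings tray on its lower tray

ROBOT

A 7-joint arm with a two-finger parallel gripper is mounted at the origin on the work surface. World frame = base frame: x ahead of the robot, y to its left, z up, the work surface at z = 0. Lengths are in mm, angles in rad, forces in N, time in s.
With the tool pointing down it reaches from about 400 to 875 mm from the base axis. Payload 4.4 kg.
Tool frame: the origin (TCP) lies midway between the tips of the shut fingers; the grasp point (between the pads) lies ctrl.grip_depth behind it (ctrl.grip_depth is the distance from the TCP to the grasp point, in mm); z points along the fingers, y is the line along which they close (so a half turn about z gives the same grasp; the last joint's range is limited). The gripper opens to 85 mm and grips with 20 to 120 N. Pads are 22 mm wide; open, the fingers measure 114 mm over their backs; the gripper's body (76 mm by 85 mm) begins 54 mm behind the grasp point. The pads swing forward as they close: fully open they stand 13 mm farther back than shut.
Start: joints at [-1.296, 0.628, 0.038, 1.517, -0.027, 0.996, -0.02], TCP at [217.234, 612.64, 231.313] pointing down, gripper open.
Joint ranges: [-3.06, 3.06], [-0.37, 2.12], [-1.25, 1.32], [0.18, 2.47], [-1.1, 4.24], [0.23, 1.98], [-2.94, 2.94]. Speed limits (rad/s): [2.57, 2.57, 3.14, 3.14, 3.14, 3.14, 3.14].

INTERFACE

Orientations are given as [roll, pitch, yaw] about the fixed x, y, z axes, in that order (R = Rz(yaw) Ry(pitch) Rx(roll)).
In Python, from cell import ctrl gives the robot as it stands.
- The arm moves only by the tool carry_out, never from a script. Its argument "deltas" is one flat list of numbers, 7 for each row, row after row: the turn, a rotation vector about the tool's x, y, z in degrees, then the shift along the tool's x, y, z in m, then the closure, from -1 (fully open) to 1 (shut). In form: [wx, wy, wz, dx, dy, dz, claw, wx, wy, wz, dx, dy, dz, claw, ...]. A call has 1 to 12 rows; each row shifts and turns the commanded pose from where the row before left it, along the tool's axes as they then stand; what a row does not reach is not made up. A row lasts 1/8 s, in which the tool goes at most 62.5 mm and 10.7 degrees, less where a joint would pass 70% of its speed; a pose out of reach is approached as far as the arm can. A call with a gripper value outside its range is refused whole. The fingers move at their own pace and stop on an object; the grip force is fixed at half the most. Time passes only in rows, so rows that do not move let the fingers close. It gives the time, the measured TCP pose, the force, the opening and the grip force at its end, in the units of the state.
- ctrl.read_state(): the state, without advancing time (a new reading comes with each control period).
- ctrl.get_image(name): name is "scene" or "top" or "wrist"; returns the picture (400x640x3 uint8, red, green, blue); there is no depth.
- ctrl.calibration(name): a dict with "mtx" (3x3 intrinsics, pixels), "R" (3x3) and "t" (3): a world point X has camera coordinates R X + t. Camera axes: x right, y down, z forward; pixel columns grow to the right and rows downward; lengths in mm; the calibration is good to about 2 mm. The wrist camera is an equidistant fisheye: a pixel r from the principal point sees the ray r / f radians off the axis. A picture is of the moment at which its call begins: read the wrist's pose just before it. calibration takes no time and is no camera call; for the wrist camera it gives the pose at the moment of the call.
- ctrl.finish_job(): hands the job in; it is judged then, once.
The state is a dict: "clock": time; "qpos": joint angles; "qd": joint speeds; "tau": joint torques, N m; "eef_pos": TCP position; "tool_rot": TCP orientation; "force": force on the tool from outside, world axes, zero at the start; "torque": the same for the moment, N m; "width": finger opening in mm; "gripper_force": force on a finger pad.
Only numpy, scipy, OpenCV 4.12 (cv2) and the standard library are available. Lean on these libraries where they do the work, as an engineer would, in place of code of your own. Each camera call takes 0.05 s, during which the arm holds its last target. There are 200 camera calls.

TASK

Pick up the blue fixings tray by its yellow carrying bar and stack it on the grey lower tray in the plywood cradle: feel its four lugs into the corner sockets and press it gently but firmly down until it is fully home and flush, then let go. Do not drop, tip or force it, and leave the tape measure, battery and bar clamp where they are.

Things in the scene. Friction and masses are not known exactly. Their poses are not given: they have to be found in the camera images.
- tray: Upper tray: blue open plastic tray 220 (its x) x 150 (its y) mm, walls up to z=60, 0.4 to 0.65 kg. Stands on 4 yellow round lugs (16 mm diameter, 12 mm long, 1 mm chamfer at the tip) at x=+-80, y=+-55. Origin: under its centre at the level of the lug tips; its flat underside is at z=12. May be stacked either way round (half turn).
- tray_bar (a point): Middle of the tray's straight yellow carrying bar, 115 mm above the tray's origin. The bar runs along the tray's x, is 18 mm wide (y) and 24 mm high, with 158 mm free length between two black posts that reach from the tray floor up to the bar.
- cradle: Light-wood cradle 332 (its x) x 190 (y) x 40 mm, screwed to the bench; origin: centre of its underside. In it lies the grey lower tray, 260 x 150 mm, long side along x, centred in y but with end play: its centre lies anywhere up to 20 mm either way along x from the cradle's centre (not measured, visible in images). It is stiff there: only some 15 N or more sideways shifts it.
- ledge (a point): Point over the cradle's centre (not the lower tray's), 76 mm above its origin: the level of the lower tray's flat ledges, which run along both long sides (y from 36 to 75 mm either side). Each has a square 19 x 19 mm socket near both ends, at x=+-80, y=+-55 mm from the lower tray's centre. Upper tray with lugs on the ledge: its origin is at this level.
- home (a point): Point over the cradle's centre, 64 mm above its origin: the level of the upper tray's origin when fully home, its underside on the ledges. 5 mm above it the lugs, already in the sockets, rest on a black friction catch that yields only to about 14 N total downward load (tray's weight included, which alone is too little), then stays down. Keep the contact force between the trays well below 40 N.
- tape_measure: Bystander: yellow tape measure 75 x 45 x 66 mm, origin at the centre of its underside. Leave it alone.
- battery: Bystander: black tool battery 85 x 60 x 59 mm, origin at the centre of its underside. Leave it alone.
- bar_clamp: Bystander: blue and black bar clamp lying flat, 200 mm long along its x, about 80 mm across, 34 mm high, origin under the middle of its bar. Leave it alone.

How it is judged (in metres and radians):
On the way, in this order (a step that is already met when the one before it is completed fails the run):
1. the upper tray is carried clear of the bench (height (world z) of tray above 0.085 m), for 0.2 s.
2. all four lugs are in the sockets of the lower tray (z of tray in the frame of cradle below 0.0725 m and horizontal distance between tray and cradle below 0.025 m and angle between tray's own z axis and vertical below 0.04 rad and angle between the x axis of tray and the x axis of cradle, either way round below 0.05 rad), for 0.1 s.
At the end, for the whole second after the job is handed in: The upper tray sits on the lower tray, all four lugs in their sockets and pressed home to within about 2 mm of flush (its origin 61 to 66.2 mm above the cradle's), within 25 mm of the cradle's centre, tilted under 0.02 rad, its long side within 0.05 rad of the cradle's, at rest and released (z of tray in the frame of cradle between 0.061 and 0.0662 m and horizontal distance between tray and cradle below 0.025 m and angle between tray's own z axis and vertical below 0.02 rad and angle between the x axis of tray and the x axis of cradle, either way round below 0.05 rad and linear speed of tray below 0.01 m/s and contact force between tray and the arm below 0.1 N and contact force between tray and the fingers below 0.1 N); the robot touches nothing.
It fails at once if the tray is pressed, rammed or dropped on the lower tray or cradle with more than 40 N (contact force between tray and cradle above 40 N).
It fails at once if the upper tray is tipped by more than 0.4 rad (angle between tray's own z axis and vertical above 0.4 rad).
It fails at once if the tape measure is moved by more than 15 mm (distance of tape_measure from where it was at the start of the episode above 0.015 m).
It fails at once if the battery is moved by more than 15 mm (distance of battery from where it was at the start of the episode above 0.015 m).
It fails at once if the bar clamp is moved by more than 15 mm (distance of bar_clamp from where it was at the start of the episode above 0.015 m).
It also fails if it takes over 72 s, if anything falls off the work surface, if the arm or the gripper's body presses on something with over 40 N, if the wrist force passes 120 N, or if a joint passes its speed limit or range.

## Working session

There is one attempt and no reset: what is moved stays moved. The work goes in short steps, Python scripts to look and compute and a tool call to move; the robot and the scene stay as the last step left them, time stands still between calls to the robot, and variables do not carry over. Pictures are saved under pics/ and viewed, at most 10 in all, crops included, and the job is handed in when it is done.

Besides the shell and the picture viewer there is one more tool, called after ">>>" as name(argument=value, ...), one argument or row to a line, values as JSON. carry_out: Moves the arm, as the interface text tells. Its arguments: {"type":"object","properties":{"deltas":{"type":"array"}},"required":["deltas"]}

```bash
mkdir -p pics; python3 - <<'E'
from cell import ctrl
import cv2, numpy as np, json
s=ctrl.read_state(); print(s['eef_pos'],s['tool_rot'],s['width'],s['force'],ctrl.grip_depth)
for n in ('scene','top','wrist'):
    c=ctrl.calibration(n); im=ctrl.get_image(n)
    cv2.imwrite(f'pics/{n}0.png',im[:,:,::-1]); print(n,c)
E
```

```text
[216.99405724 612.04657127 230.39458387] [-3.13970724e+00 -2.47987786e-05  2.80077513e+00] 85.57198293724127 [-0.82250136 -0.48035492  0.42235904] 18.700000000000003
scene {'mtx': array([[417.4100415 ,   0.        , 332.91402765],
       [  0.        , 417.4100415 , 194.68362259],
       [  0.        ,   0.        ,   1.        ]]), 'R': array([[-0.77741478,  0.6286727 ,  0.01992221],
       [ 0.34427804,  0.45181366, -0.82300489],
       [-0.52640183, -0.63295738, -0.56768483]]), 't': array([ 379.12841942, -165.4079715 , 1375.37538509])}
top {'mtx': array([[510.65143456,   0.        , 323.16545993],
       [  0.        , 510.65143456, 211.43328204],
       [  0.        ,   0.        ,   1.        ]]), 'R': array([[-0.02619319, -0.99965233,  0.00302375],
       [-0.99719156,  0.02591617, -0.07026623],
       [ 0.07016344, -0.00485575, -0.99752369]]), 't': array([ 138.81950692,  549.21319916, 1281.4673182 ])}
wrist {'mtx': array([[309.70691629,   0.        , 320.6210125 ],
       [  0.        , 309.70691629, 197.2225851 ],
       [  0.        ,   0.        ,   1.        ]]), 'R': array([[ 0.33358636,  0.94271787, -0.00177633],
       [ 0.89919862, -0.31761977,  0.3009311 ],
       [ 0.28312892, -0.10198379, -0.95364423]]), 't': array([-648.58254431,  -38.40007541,  379.18993238])}
```

View pics/top0.png

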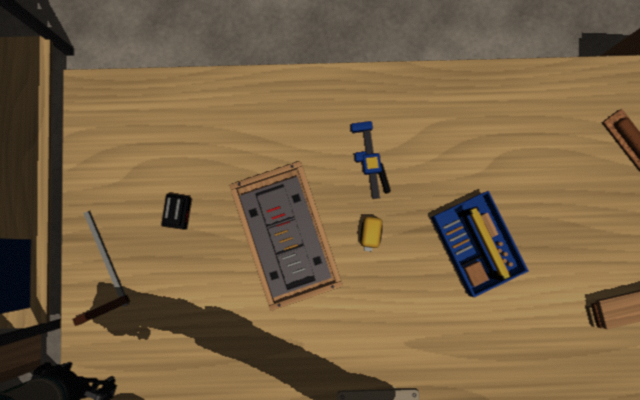

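View pics/scene0.png

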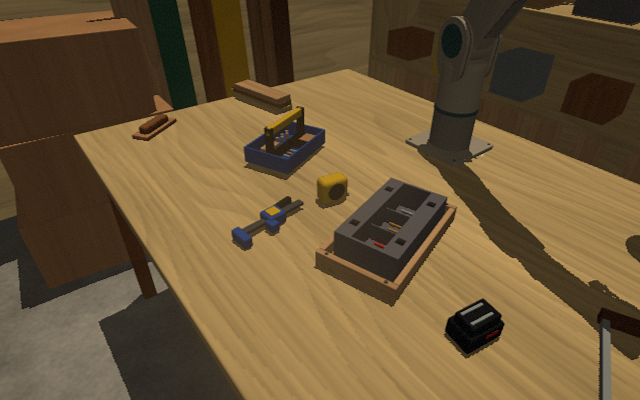

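The top view shows the cradle at about (285,235) with sockets near (252,212), (296,198), (273,275) and (318,261). The tray is at about (478,243), with its bar running from (475,212) to (508,275). The scene view shows the same layout, with the bar from about (267,122) to (302,112). I'll enlarge both.

```bash
python3 - <<'E'
import cv2, numpy as np
t=cv2.imread('pics/top0.png'); s=cv2.imread('pics/scene0.png')
def crop(im,x,y,w,h,k): 
    c=cv2.resize(im[y:y+h,x:x+w],None,fx=k,fy=k,interpolation=cv2.INTER_CUBIC); return cv2.convertScaleAbs(c,alpha=1.5,beta=15)
# top cradle (225..345,155..315), top tray (420..540,...)
cv2.imwrite('pics/c1.png',np.hstack([crop(t,225,160,130,150,3),crop(t,420,170,130,150,3)]))
cv2.imwrite('pics/c2.png',np.hstack([crop(s,235,95,100,120,4),np.zeros((480,8,3),np.uint8),crop(s,325,170,95,120,4)]))
print(cv2.imread('pics/c1.png').shape,cv2.imread('pics/c2.png').shape)
E
```

```text
(450, 780, 3) (480, 788, 3)
```

View pics/c1.png

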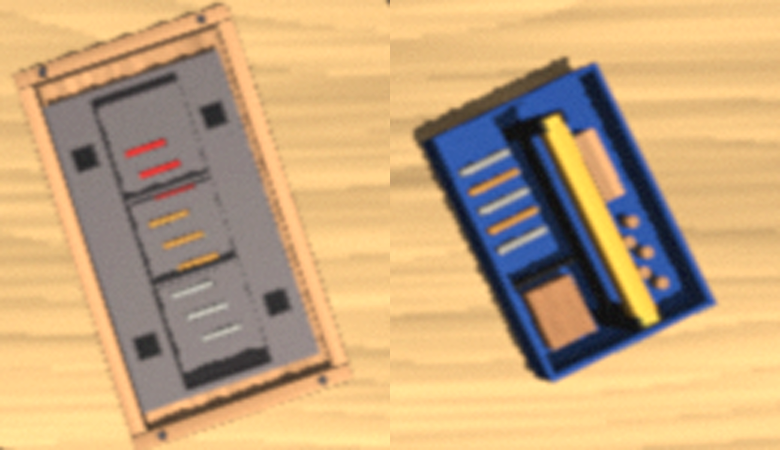

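View pics/c2.png

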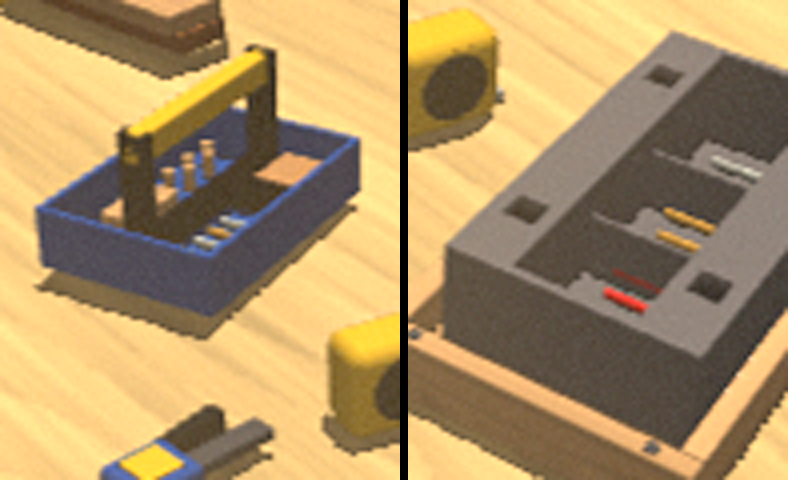

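The crops show sockets A–D as dark squares at (84,158), (214,115), (147,346) and (276,302) in the left crop. The tray rim corners and the bar ends are clear in both views. I'll triangulate and fit.

```bash
cat > h.py <<'E'
import numpy as np, cv2
from scipy.optimize import least_squares
from cell import ctrl
C={n:ctrl.calibration(n) for n in ('top','scene')}
def P(n,X):
    c=C[n]; return cv2.projectPoints(np.atleast_2d(X).astype(float),cv2.Rodrigues(c['R'])[0],c['t'],c['mtx'],None)[0][:,0]
def tri(pt,ps):
    M=[C[n]['mtx']@np.c_[C[n]['R'],C[n]['t']] for n in ('top','scene')]
    h=cv2.triangulatePoints(M[0],M[1],np.array(pt,float).reshape(2,1),np.array(ps,float).reshape(2,1))[:,0]
    return h[:3]/h[3]
def place(p,L):
    c,s=np.cos(p[2]),np.sin(p[2]); L=np.array(L,float)
    return np.c_[p[0]+c*L[:,0]-s*L[:,1],p[1]+s*L[:,0]+c*L[:,1],L[:,2]+p[3]]
def fit(L,obs,p0):
    f=lambda p: np.concatenate([(P(n,place(p,[L[k] for k in o]))-np.array(list(o.values()))).ravel() for n,o in obs.items()])
    r=least_squares(f,p0); print('fit',r.x.round(3),'res',r.fun.reshape(-1,2).round(1).tolist()); return r.x
E
python3 - <<'E'
from h import *
def cv(k,x0,y0,ox=0): return lambda x,y:((x-ox+.5)/k-.5+x0,(y+.5)/k-.5+y0)
tc,tt=cv(3,225,160),cv(3,420,170,390); st,sc=cv(4,235,95),cv(4,325,170,408)
top={'A':tc(84,158),'B':tc(214,115),'C':tc(147,346),'D':tc(276,302)}
sce={'A':sc(708,287),'B':sc(522,208),'D':sc(663,75)}
for k in sce: print(k,tri(top[k],sce[k]).round(1))
rt={'P1':tt(428,138),'P2':tt(597,65),'P3':tt(715,302),'P4':tt(552,380)}
rs={'P2':st(38,207),'P1':st(211,256),'P4':st(358,143)}
for k in rs: print(k,tri(rt[k],rs[k]).round(1))
print('bar+',tri(tt(554,119),st(136,131)).round(1),'bar-',tri(tt(650,321),st(258,57)).round(1))
S={'A':(80,55,76),'B':(80,-55,76),'C':(-80,55,76),'D':(-80,-55,76)}
R={'P1':(110,75,60),'P2':(110,-75,60),'P3':(-110,-75,60),'P4':(-110,75,60)}
x0=tri(top['A'],sce['A'])
fit(S,{'top':top,'scene':sce},[x0[0]-80,x0[1]-55,.3,0])
fit(S,{'top':top},[x0[0]-80,x0[1]-55,.3,0])
x0=tri(rt['P1'],rs['P1'])
fit(R,{'top':rt,'scene':rs},[x0[0]-100,x0[1]-60,.4,0])
E
```

```text
A [551.5 295.7  75.8]
B [584.1 189.3  76. ]
D [430.9 143.1  76.4]
P2 [ 589.2 -286.8   58.7]
P1 [ 532.7 -144.1   63.3]
P4 [ 332.  -238.7   54.1]
bar+ [ 539.7 -227.4  128.1] bar- [ 382.6 -298.8  118.5]
fit [4.91354e+02 2.18882e+02 2.97000e-01 2.80000e-02] res [[0.6, -0.4], [0.2, -0.3], [0.0, -0.3], [0.3, -0.2], [0.2, -0.2], [1.0, 0.2], [0.3, 0.1]]
fit [4.90646e+02 2.19475e+02 3.00000e-01 7.74000e-01] res [[0.2, 0.0], [-0.2, -0.1], [-0.1, 0.0], [0.1, 0.0]]
fit [ 4.61461e+02 -2.60769e+02  4.15000e-01 -1.30800e+00] res [[1.3, 0.2], [-0.8, -1.3], [0.0, 0.4], [-0.3, 0.8], [-0.6, 0.5], [0.0, 0.9], [0.8, -1.2]]
```

>>> carry_out(
  deltas=[0,0,0,-0.05,-0.027,0,-1,0,0,0,-0.05,-0.027,0,-1,0,0,0,-0.05,-0.027,0,-1,0,0,0,-0.05,-0.027,0,-1,0,0,0,-0.05,-0.027,0,-1,0,0,0,-0.05,-0.027,0,-1,0,0,0,-0.05,-0.027,0,-1,0,0,0,-0.05,-0.027,0,-1,0,0,0,-0.05,-0.027,0,-1,0,0,0,-0.05,-0.027,0,-1,0,0,0,-0.05,-0.027,0,-1],
)

```text
clock: 1.52
eef_pos: [637.2, 147.5, 231.0]
tool_rot: [-3.142, -0.0, 2.801]
force: [0.4, -0.3, -0.3]
width: 85.5
gripper_force: 0.0
```

>>> carry_out(
  deltas=[0,0,10.5,0,0,0,-1,0,0,10.5,0,0,0,-1,0,0,10.5,0,0,0,-1,0,0,10.5,0,0,0,-1,0,0,10.5,0,0,0,-1,0,0,10.5,0,0,0,-1,0,0,10.5,0,0,0,-1,0,0,10.5,0,0,0,-1,0,0,10.5,0,0,0,-1,0,0,10.5,0,0,0,-1,0,0,10.5,0,0,0,-1,0,0,10.5,0,0,0,-1],
)

```text
clock: 3.02
eef_pos: [636.0, 149.0, 230.9]
tool_rot: [-3.141, 0.001, 0.596]
force: [1.0, -0.5, 0.0]
width: 85.7
gripper_force: 0.0
```

```bash
cat >> h.py <<'E'
def go(x=None,y=None,z=None,yaw=None):
    """deltas from the measured pose, in tool axes (mm, deg)"""
    from scipy.spatial.transform import Rotation as Ro
    s=ctrl.read_state(); R=Ro.from_euler('xyz',s['tool_rot']); p=np.array(s['eef_pos'])
    g=np.array([p[i] if v is None else v for i,v in enumerate((x,y,z))])
    Rg=Ro.from_euler('xyz',[np.pi,0,s['tool_rot'][2] if yaw is None else yaw])
    print('t',round(s['clock'],2),'pos',p.round(1),'rot',np.round(s['tool_rot'],4),'F',np.round(s['force'],1),'w',round(s['width'],1))
    print('shift',(R.inv().apply(g-p)).round(1),'rotvec deg',np.degrees((R.inv()*Rg).as_rotvec()).round(2))
E
python3 -c "
from h import *
go(461.5,-260.8,230,.42); print(ctrl.read_state()['qpos'])"
```

```text
t 3.02 pos [636.  149.  230.9] rot [-3.1411e+00  7.0000e-04  5.9580e-01] F [ 1.  -0.5  0. ] w 85.7
shift [-374.4  241.3    1. ] rotvec deg [-0.02  0.04 10.07]
[-0.63379329  0.71600522  0.65388248  1.51826156 -0.47259158  1.07020379
 -0.84365007]
```

>>> carry_out(
  deltas=[0,0,0,-0.0468,0.0302,0,-1,0,0,0,-0.0468,0.0302,0,-1,0,0,0,-0.0468,0.0302,0,-1,0,0,0,-0.0468,0.0302,0,-1,0,0,0,-0.0468,0.0302,0,-1,0,0,0,-0.0468,0.0302,0,-1,0,0,0,-0.0468,0.0302,0,-1,0,0,0,-0.0468,0.0302,0,-1,0,0,10.1,0,0,0,-1,0,0,0,0,0,0,-1],
)

```text
clock: 4.28
eef_pos: [464.0, -262.5, 231.0]
tool_rot: [-3.141, 0.0, 0.426]
force: [-0.4, 0.1, -0.1]
width: 85.1
gripper_force: 0.0
```

```bash
python3 -c "
from h import *
go(461.5,-260.8,96,.42)
c=ctrl.calibration('wrist'); im=ctrl.get_image('wrist'); cv2.imwrite('pics/w1.png',im[:,:,::-1])
np.savez('w1.npz',**c)
# predicted bar top middle / ends in wrist image
for l in [(0,0,127),(79,0,127),(-79,0,127)]:
    X=place([461.5,-260.8,.42,0],[l])[0]; q=c['R']@X+c['t']; th=np.arctan2(np.hypot(q[0],q[1]),q[2]); r=c['mtx'][0,0]*th; u=q[:2]/np.hypot(q[0],q[1])*r+c['mtx'][:2,2]; print(l,u.round(1))
"
```

```text
t 4.28 pos [ 464.  -262.5  231. ] rot [-3.1411e+00  5.0000e-04  4.2560e-01] F [-0.4  0.1 -0.1] w 85.1
shift [ -1.5  -2.6 135. ] rotvec deg [-0.03  0.03  0.32]
(0, 0, 127) [317.8 197.2]
(79, 0, 127) [318.3 100.6]
(-79, 0, 127) [317.6 278.2]
```

View pics/w1.png

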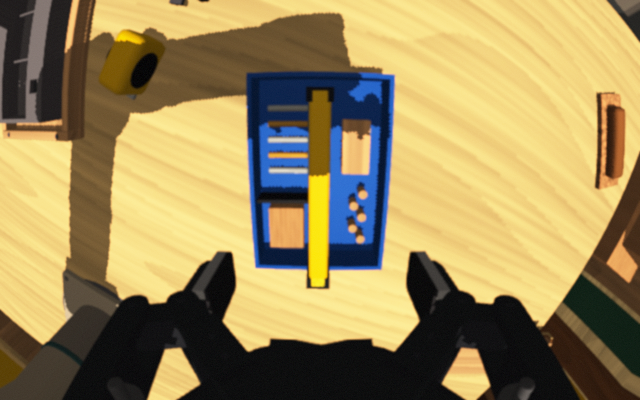

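The bar runs from (320,90) to (318,287), within a pixel or so of the prediction, so I'll descend and grip.

>>> carry_out(
  deltas=[0,0,0.3,-0.0015,-0.0026,0.03,-1,0,0,0,0,0,0.035,-1,0,0,0,0,0,0.03,-1,0,0,0,0,0,0.025,-1,0,0,0,0,0,0.015,-1,0,0,0,0,0,0,-1,0,0,0,0,0,0,0,0,0,0,0,0,0,0.5,0,0,0,0,0,0,1,0,0,0,0,0,0,1,0,0,0,0,0,0,1,0,0,0,0,0,0,1],
)

```text
clock: 5.82
eef_pos: [462.5, -261.1, 96.7]
tool_rot: [3.14, -0.001, 0.42]
force: [0.8, -1.6, 2.7]
width: 17.3
gripper_force: 62.4
```

>>> carry_out(
  deltas=[0,0,0,0,0,0,1,0,0,0,0,0,0,1,0,0,0,0,0,0,1],
)

```text
clock: 6.2
eef_pos: [462.5, -261.1, 96.7]
tool_rot: [3.14, -0.001, 0.42]
force: [1.7, -1.7, 5.3]
width: 17.1
gripper_force: 62.7
```

```bash
python3 -c "
from h import *
go(461.5,-260.8,96,.42);s=ctrl.read_state();print(s['gripper_force'],s['torque'])"
```

```text
t 6.2 pos [ 462.5 -261.1   96.7] rot [ 3.1402e+00 -6.0000e-04  4.1990e-01] F [ 1.7 -1.7  5.3] w 17.1
shift [-0.8 -0.6  0.7] rotvec deg [ 0.08 -0.03 -0.  ]
62.71827220916748 [-0.2704423  -0.17585955 -0.01235581]
```

>>> carry_out(
  deltas=[0,0,0,0,0,-0.008,1,0,0,0,0,0,-0.02,1,0,0,0,0,0,-0.03,1,0,0,0,0,0,-0.04,1,0,0,0,0,0,-0.03,1,0,0,0,0,0,-0.012,1,0,0,0,0,0,0,1,0,0,0,0,0,0,1],
)

```text
clock: 7.2
eef_pos: [461.1, -259.5, 234.8]
tool_rot: [-3.139, 0.002, 0.42]
force: [-0.1, 0.6, -5.4]
width: 16.7
gripper_force: 61.2
```

```bash
python3 -c "
from h import *
go(491,219.2,215,.298);s=ctrl.read_state();print(s['gripper_force'],s['torque'])"
```

```text
t 7.2 pos [ 461.1 -259.5  234.8] rot [-3.1388e+00  1.9000e-03  4.2030e-01] F [-0.1  0.6 -5.4] w 16.7
shift [ 222.7 -424.7   20.6] rotvec deg [-0.15  0.12  7.01]
61.23386263847351 [-0.03793901 -0.02246809  0.00207917]
```

>>> carry_out(
  deltas=[0,0,0,0.008,-0.015,0,1,0,0,0,0.015,-0.029,0,1,0,0,0,0.024,-0.045,0,1,0,0,0,0.024,-0.046,0,1,0,0,0,0.024,-0.046,0,1,0,0,0,0.024,-0.046,0,1,0,0,0,0.024,-0.046,0,1,0,0,0,0.024,-0.046,0,1,0,0,0,0.024,-0.046,0,1,0,0,0,0.017,-0.032,0,1,0,0,0,0.01,-0.02,0,1,0,0,0,0.005,-0.009,0,1],
)

```text
clock: 8.7
eef_pos: [491.0, 220.5, 235.7]
tool_rot: [3.142, 0.001, 0.422]
force: [1.0, -0.1, -4.7]
width: 17.1
gripper_force: 61.2
```

>>> carry_out(
  deltas=[0,0,2,0,0,0,1,0,0,3,0,0,0,1,0,0,2,0,0,0,1,0,0,0,0,0,0,1,0,0,0,0,0,0,1,0,0,0,0,0,0,1],
)

```text
clock: 9.45
eef_pos: [491.9, 219.3, 236.4]
tool_rot: [-3.141, -0.0, 0.298]
force: [-0.4, 0.5, -5.6]
width: 17.4
gripper_force: 61.2
```

```bash
python3 -c "
from h import *
go(491,219.2,200,.298)"
```

```text
t 9.45 pos [491.9 219.3 236.4] rot [-3.1415e+00 -1.0000e-04  2.9790e-01] F [-0.4  0.5 -5.6] w 17.4
shift [-0.9 -0.1 36.4] rotvec deg [-0.01 -0.   -0.  ]
```

>>> carry_out(
  deltas=[0,0,0,-0.0009,0,0.008,1,0,0,0,0,0,0.015,1,0,0,0,0,0,0.013,1,0,0,0,0,0,0.008,1,0,0,0,0,0,0.003,1,0,0,0,0,0,0,1,0,0,0,0,0,0,1],
)

```text
clock: 10.32
eef_pos: [491.3, 219.3, 189.7]
tool_rot: [-3.141, -0.001, 0.298]
force: [-0.1, -0.9, -4.9]
width: 17.0
gripper_force: 61.2
```

```bash
python3 -c "
from h import *
go(491,219.2,180,.298)
for n in ('scene','top','wrist'): cv2.imwrite(f'pics/{n}2.png',ctrl.get_image(n)[:,:,::-1])
def crop(im,x,y,w,h,k): return cv2.convertScaleAbs(cv2.resize(im[y:y+h,x:x+w],None,fx=k,fy=k,interpolation=cv2.INTER_CUBIC),alpha=1.5,beta=15)
s=cv2.imread('pics/scene2.png');t=cv2.imread('pics/top2.png')
cv2.imwrite('pics/c3.png',np.hstack([crop(s,310,135,155,165,3),crop(t,230,160,110,165,3)]))
"
```

```text
t 10.32 pos [491.3 219.3 189.7] rot [-3.1415e+00 -9.0000e-04  2.9800e-01] F [-0.1 -0.9 -4.9] w 17.0
shift [-0.3 -0.   9.7] rotvec deg [-0.01 -0.05 -0.  ]
```

View pics/c3.png

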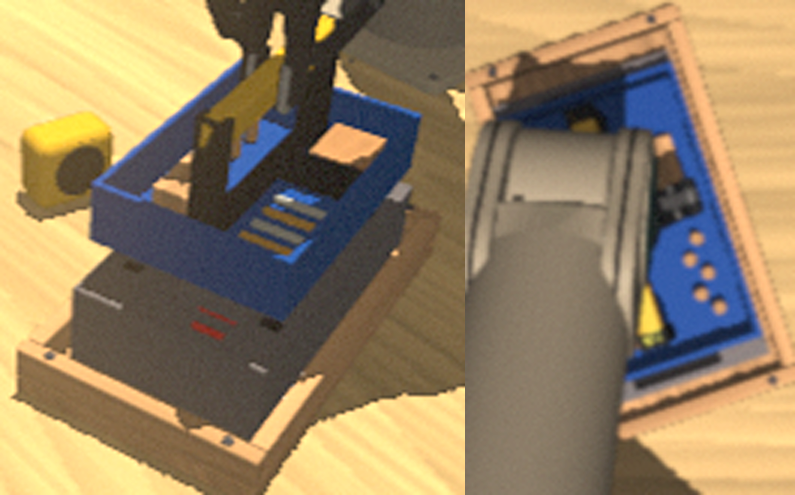

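The tray hovers level and aligned. Its rim corners are at about (93,181), (279,263) and (420,115) in the scene crop, and (665,60) and (762,337) in the top crop. I'll check its pose.

```bash
python3 - <<'E'
from h import *
f=lambda x,y,ox,x0,y0:((x-ox+.5)/3-.5+x0,(y+.5)/3-.5+y0)
R={'P1':(110,75,60),'P2':(110,-75,60),'P3':(-110,-75,60),'P4':(-110,75,60)}
rs={'P2':f(93,181,0,310,135),'P1':f(279,265,0,310,135),'P4':f(420,115,0,310,135)}
rt={'P2':f(667,59,465,230,160),'P3':f(763,337,465,230,160)}
fit(R,{'scene':rs,'top':rt},[491,219,.298,93])
fit(R,{'scene':rs},[491,219,.298,93])
E
```

```text
fit [4.92596e+02 2.19296e+02 2.78000e-01 9.35830e+01] res [[-1.6, 0.4], [2.5, -0.3], [0.7, 0.3], [2.5, -0.3], [-0.7, -0.8]]
fit [4.79970e+02 2.08203e+02 2.61000e-01 8.20400e+01] res [[-0.9, -0.2], [0.9, -1.0], [-0.1, 1.3]]
```

>>> carry_out(
  deltas=[0,0,0,0,0,0.006,1,0,0,0,0,0,0.006,1,0,0,0,0,0,0.002,1,0,0,0,0,0,0.001,1,0,0,0,0,0,0.001,1,0,0,0,0,0,0,1],
)

```text
clock: 11.22
eef_pos: [491.0, 219.2, 173.3]
tool_rot: [-3.142, -0.0, 0.298]
force: [-0.3, -0.3, -5.2]
width: 17.3
gripper_force: 61.1
```

>>> carry_out(
  deltas=[0,0,0,0,0,0.001,1,0,0,0,0,0,0,1],
)

```text
clock: 11.48
eef_pos: [490.9, 219.2, 172.3]
tool_rot: [-3.141, 0.0, 0.298]
force: [0.0, -0.4, -5.2]
width: 17.0
gripper_force: 61.1
```

>>> carry_out(
  deltas=[0,0,0,0,0,0.001,1,0,0,0,0,0,0,1],
)

```text
clock: 11.72
eef_pos: [490.9, 219.2, 171.2]
tool_rot: [-3.142, 0.0, 0.298]
force: [0.7, -0.4, -6.0]
width: 17.1
gripper_force: 61.1
```

>>> carry_out(
  deltas=[0,0,0,0,0,0.001,1,0,0,0,0,0,0,1],
)

```text
clock: 11.98
eef_pos: [490.9, 219.2, 170.2]
tool_rot: [-3.142, 0.0, 0.298]
force: [0.5, 0.4, -5.2]
width: 17.2
gripper_force: 61.1
```

>>> carry_out(
  deltas=[0,0,0,0,0,0.001,1,0,0,0,0,0,0,1],
)

```text
clock: 12.22
eef_pos: [490.9, 219.1, 169.2]
tool_rot: [-3.142, 0.0, 0.298]
force: [-0.3, 0.4, -5.6]
width: 17.1
gripper_force: 61.1
```

>>> carry_out(
  deltas=[0,0,0,0,0,0.001,1,0,0,0,0,0,0,1],
)

```text
clock: 12.48
eef_pos: [490.9, 219.2, 168.2]
tool_rot: [-3.142, 0.0, 0.298]
force: [0.1, -0.5, -5.1]
width: 17.2
gripper_force: 61.1
```

Below ledge level (tray at about 71.5 mm) with no contact force, so the lugs are in the sockets. Next is the catch.

>>> carry_out(
  deltas=[0,0,0,0,0,0.001,1,0,0,0,0,0,0,1],
)

```text
clock: 12.72
eef_pos: [490.9, 219.2, 167.2]
tool_rot: [-3.142, 0.0, 0.298]
force: [-0.2, 0.6, -5.1]
width: 17.1
gripper_force: 61.1
```

>>> carry_out(
  deltas=[0,0,0,0,0,0.001,1,0,0,0,0,0,0,1],
)

```text
clock: 12.98
eef_pos: [490.9, 219.2, 166.2]
tool_rot: [-3.142, 0.0, 0.298]
force: [-0.8, -0.1, -5.6]
width: 17.3
gripper_force: 61.1
```

>>> carry_out(
  deltas=[0,0,0,0,0,0.001,1,0,0,0,0,0,0,1],
)

```text
clock: 13.22
eef_pos: [491.1, 219.0, 165.7]
tool_rot: [-3.141, -0.0, 0.298]
force: [-1.4, -0.3, -0.3]
width: 17.1
gripper_force: 61.8
```

>>> carry_out(
  deltas=[0,0,0,0,0,0.0006,1,0,0,0,0,0,0,1],
)

```text
clock: 13.48
eef_pos: [491.2, 219.1, 165.6]
tool_rot: [-3.141, -0.001, 0.298]
force: [-3.1, -0.8, 6.2]
width: 17.2
gripper_force: 62.8
```

>>> carry_out(
  deltas=[0,0,0,0,0,0.0005,1,0,0,0,0,0,0,1],
)

```text
clock: 13.72
eef_pos: [491.2, 219.0, 165.3]
tool_rot: [-3.141, -0.001, 0.298]
force: [-2.0, -1.6, 7.4]
width: 17.3
gripper_force: 63.1
```

>>> carry_out(
  deltas=[0,0,0,0,0,0.0004,1,0,0,0,0,0,0,1],
)

```text
clock: 13.98
eef_pos: [491.2, 219.1, 165.0]
tool_rot: [-3.141, -0.001, 0.298]
force: [-3.5, -2.3, 8.0]
width: 17.0
gripper_force: 63.1
```

>>> carry_out(
  deltas=[0,0,0,0,0,0.0005,1,0,0,0,0,0,0.0005,1,0,0,0,0,0,0,1],
)

```text
clock: 14.35
eef_pos: [491.1, 219.0, 163.9]
tool_rot: [-3.141, -0.001, 0.298]
force: [-3.4, -1.4, 8.2]
width: 17.0
gripper_force: 63.2
```

>>> carry_out(
  deltas=[0,0,0,0,0,0.0005,1,0,0,0,0,0,0.0005,1,0,0,0,0,0,0,1],
)

```text
clock: 14.72
eef_pos: [491.2, 219.1, 163.0]
tool_rot: [-3.141, -0.001, 0.298]
force: [-3.2, -1.8, 7.9]
width: 17.5
gripper_force: 63.2
```

>>> carry_out(
  deltas=[0,0,0,0,0,0.0005,1,0,0,0,0,0,0.0005,1,0,0,0,0,0,0,1],
)

```text
clock: 15.1
eef_pos: [491.2, 219.1, 162.0]
tool_rot: [-3.141, -0.001, 0.298]
force: [-2.8, -0.8, 9.0]
width: 16.9
gripper_force: 63.2
```

>>> carry_out(
  deltas=[0,0,0,0,0,0.0005,1,0,0,0,0,0,0.0005,1,0,0,0,0,0,0,1],
)

```text
clock: 15.48
eef_pos: [491.2, 219.0, 160.9]
tool_rot: [-3.141, -0.001, 0.298]
force: [-2.8, -1.2, 7.5]
width: 17.1
gripper_force: 63.2
```

>>> carry_out(
  deltas=[0,0,0,0,0,0.0005,1,0,0,0,0,0,0,1],
)

```text
clock: 15.72
eef_pos: [491.1, 219.0, 160.6]
tool_rot: [-3.141, -0.001, 0.298]
force: [-3.5, -1.0, 10.1]
width: 17.4
gripper_force: 63.4
```

>>> carry_out(
  deltas=[0,0,0,0,0,0.0004,1,0,0,0,0,0,0,1],
)

```text
clock: 15.98
eef_pos: [491.1, 219.0, 160.6]
tool_rot: [-3.14, -0.001, 0.298]
force: [-5.2, -1.3, 13.5]
width: 16.7
gripper_force: 63.9
```

The tray has stopped at 63.9 mm with the force rising, so it is home. I'll relax the press, open, and retreat straight up.

>>> carry_out(
  deltas=[0,0,0,0,0,-0.0008,1,0,0,0,0,0,-0.0006,1,0,0,0,0,0,0,0.3,0,0,0,0,0,0,0,0,0,0,0,0,0,-0.5,0,0,0,0,0,0,-1,0,0,0,0,0,0,-1,0,0,0,0,0,0,-1,0,0,0,0,0,0,-1],
)

```text
clock: 17.1
eef_pos: [491.0, 219.2, 160.3]
tool_rot: [-3.142, 0.0, 0.298]
force: [-1.6, 0.0, -0.1]
width: 85.4
gripper_force: 0.0
```

>>> carry_out(
  deltas=[0,0,0,0,0,-0.01,-1,0,0,0,0,0,-0.03,-1,0,0,0,0,0,-0.04,-1,0,0,0,0,0,-0.04,-1,0,0,0,0,0,-0.02,-1,0,0,0,0,0,0,-1,0,0,0,0,0,0,-1],
)

```text
clock: 17.98
eef_pos: [490.3, 219.2, 299.6]
tool_rot: [-3.141, 0.001, 0.298]
force: [1.1, -0.0, -0.3]
width: 85.2
gripper_force: 0.0
```

```bash
python3 -c "
from h import *
go()
def crop(im,x,y,w,h,k): return cv2.convertScaleAbs(cv2.resize(im[y:y+h,x:x+w],None,fx=k,fy=k,interpolation=cv2.INTER_CUBIC),alpha=1.5,beta=15)
s=ctrl.get_image('scene')[:,:,::-1]
cv2.imwrite('pics/c4.png',crop(s,220,120,240,180,3))
"
```

```text
t 17.98 pos [490.3 219.2 299.6] rot [-3.1414e+00  1.3000e-03  2.9800e-01] F [ 1.1 -0.  -0.3] w 85.2
shift [0. 0. 0.] rotvec deg [-0.01  0.07 -0.  ]
```

View pics/c4.png

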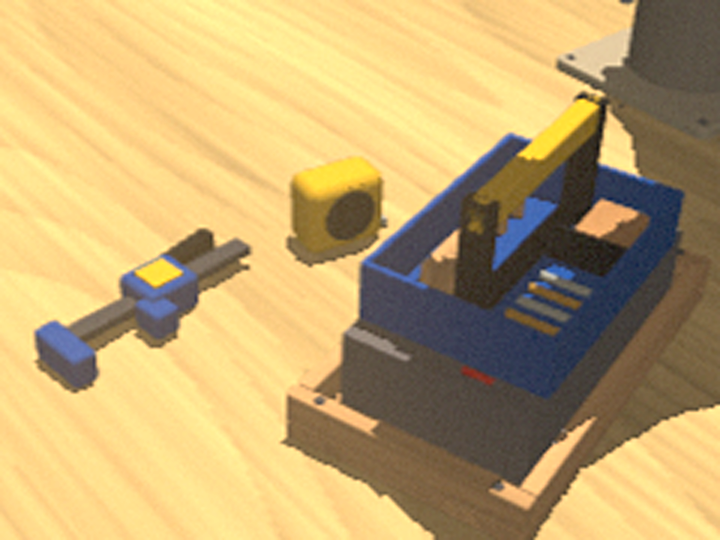

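The tray sits flush on the grey tray (its lower front edge runs along (360,320) to (545,395)), and the tape measure and clamp have not moved. I'll hand it in.

```bash
python3 -c "
from cell import ctrl
print(ctrl.finish_job())"
```

```text
the job is handed in; nothing more can be done
None
```

The blue tray is stacked on the grey lower tray: all four lugs are in their sockets, it is pressed home (about 63.9 mm by the arm's reading, 64 expected) and released, and the job is handed in at about 18 s; no verdict was returned.

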